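Find the push-button that still snaps and load it in the carrier

ROBOT

A 6-joint arm with a two-finger parallel gripper is mounted at the origin on the work surface; the furniture and walls round the work are solid. World frame = base frame: x ahead of the robot, y to its left, z up, the work surface at z = 0. Lengths are in m, angles in rad, forces in N, time in s.
With the tool pointing down it reaches from about 0.3 to 0.85 m from the base axis. Payload 4.2 kg.
Tool frame: the origin (TCP) lies between the finger pads; the fingertips stand 17 mm ahead of it and the grasp point (between the pads) lies 2 mm behind it (tip_extent is the distance from the TCP to the fingertips, in m); x points along the fingers, y is the direction in which the jaws open and shut, and the axes are right-handed (so a half turn about x gives the same grasp; the last joint's range is limited). The gripper opens to 91 mm and grips with 3 to 60 N. Pads are 32 mm wide; open, the fingers measure 118 mm over their backs; the gripper's body (76 mm by 178 mm) begins 60 mm behind the grasp point.
Start: joints at [-1.322, 0.32, 1.565, -0, 1.257, -0.02], TCP at [0.153, -0.554, 0.231] pointing down, gripper open.
Joint ranges: [-3.11, 3.11], [-0.84, 2.01], [0.21, 2.61], [-1.34, 4.49], [0.05, 2.63], [-2.56, 2.56]. Speed limits (rad/s): [2.57, 2.57, 3.14, 3.14, 3.14, 3.14].

INTERFACE

Orientations are given as a unit quaternion [x, y, z, w].
In Python, from station import read_state, capture, camera_params, finish_job, tip_extent gives the robot as it stands.
- The arm moves only by the shell command python3 -m crank 'ROWS' [OPENING]. ROWS is JSON, a list that holds one entry, the list of rows, each a list of 6 numbers: the shift along the tool's x, y, z in cm, then the turn, a rotation vector about the tool's x, y, z in rad. In form: [[[x, y, z, wx, wy, wz], ...]]. A call has 1 to 10 rows; each row shifts and turns the commanded pose from where the row before left it, along the tool's axes as they then stand; what a row does not reach is not made up. A row lasts 1/8 s, in which the tool goes at most 62.5 mm and 10.7 degrees, less where a joint would pass 70% of its speed; a pose out of reach is approached as far as the arm can. A call with a gripper value outside its range is refused whole. OPENING is the closure, from -1 (fully open) to 1 (shut), so that 0 is half open, set as the call begins (- or left out, the last holds). The fingers move at their own pace and stop on an object; the grip force is fixed at half the most. Time passes only in rows, so rows that do not move let the fingers close. It gives the time, the measured TCP pose, the force and the opening at its end, in the units of the state.
- read_state(): the state, without advancing time (a new reading comes with each control period).
- capture(name): name is "scene" or "top" or "wrist"; returns the picture (420x560x3 uint8, red, green, blue); there is no depth.
- camera_params(name): a dict with "K" (3x3 intrinsics, pixels), "R" (3x3) and "t" (3): a world point X has camera coordinates R X + t. Camera axes: x right, y down, z forward; pixel columns grow to the right and rows downward; lengths in m; the calibration is good to about 2 mm. A picture is of the moment at which its call begins: read the wrist's pose just before it. camera_params takes no time and is no camera call; for the wrist camera it gives the pose at the moment of the call.
- finish_job(): hands the job in, once; it reports no verdict.
The state is a dict: "t": time; "joint_pos": joint angles; "qvel": joint speeds; "joint_efforts": joint torques, N m; "tcp_pos": TCP position; "eef_rot": TCP orientation; "contact_force": force on the tool from outside, world axes, zero at the start; "wrist_torque": the same for the moment, N m; "grip_width": opening from 0.0 (shut) to 1.0 (fully open).
Only numpy, scipy, OpenCV 4.12 (cv2) and the standard library are available. Lean on these libraries where they do the work, as an engineer would, in place of code of your own. Each camera call takes 0.05 s, during which the arm holds its last target.

TASK

Only one of the four push-button switches in the rack still has its snap: press the buttons slowly and gently with the closed fingertips, one after another, until you feel the one whose force breaks over and drops; the others stay soft or just get evenly stiffer. Then take that switch out and seat it upright and fully home in the nest of the green carrier, and let go. Leave the soft switches in their nests, never ram a button, and do not shift the tape measure, spanner or tape roll lying around.

Things in the scene. Friction and masses are not known exactly. Their poses are not given: they have to be found in the camera images.
- rack: fixed aluminium rack, a plate 76 x 302 x 18 mm lying flat, with four square nests in a row along its y axis; origin under its centre, z up. Each nest holds one push-button switch, aligned with the rack. Which switch stands where is not known.
- nest_1 (a point): centre of the floor of nest 1 (the +y end of the rack; nests 2, 3, 4 follow every 75 mm), 6 mm above the bench; a nest is a pocket 44 x 44 mm, 12 mm deep. In each stands a switch: upright, grey square housing 40 x 40 mm and 50 mm tall with a steel ring on top (33 mm across, up to 54 mm) and a red round button cap (23 mm across) whose flat top stands 66 mm above the underside at rest; 0.2 to 0.3 kg
- nest_2 (a point): centre of the floor of nest 2. All four switches look alike. Each button goes down 6.5 mm to a hard stop and springs back by itself. In three the snap spring is broken: the force only grows, evenly, from about 1 N at the top to between 3 and 7.5 N just above the stop, each at its own rate
- nest_3 (a point): centre of the floor of nest 3. In the one sound switch the force climbs to 6 to 8 N at 1.5 to 2 mm of travel; there the snap breaks over and the force falls to 2 to 3 N near 5.5 mm, where it begins to climb again until the hard stop at 6.5 mm
- nest_4 (a point): centre of the floor of nest 4, at the -y end of the rack; which nest holds the sound switch changes every time
- carrier: fixed green plate 84 x 84 x 18 mm lying flat, with one empty square nest (pocket 44 x 44 mm, 12 mm deep, chamfered mouth, sides along its x and y axes) in its middle; origin under its centre, z up
- carrier_nest (a point): centre of the floor of the carrier's nest, 6 mm above the bench
- rod_jig: fixed steel jig on the right of the bench, plate about 100 mm square with a tall black rod that rises from it past the arm: keep the arm clear of it; origin under its plate
- tape_measure: yellow tape measure 64 x 69 x 32 mm, bystander; origin under its centre
- spanner_17: steel spanner 205 mm long, bystander; origin under its centre
- tape_roll: roll of brown tape lying flat, 107 mm across, 48 mm high, bystander; origin under its centre
There are look-alikes about, which are no part of the job. What is meant by the carrier is not black or brown, and is the larger of those in its own colour.

How it is judged:
On the way, in this order (a step that is already met when the one before it is completed fails the run):
1. the button of the sound switch is pressed by the robot past its breakover while the switch stands in the rack (value of joint switch_c_cap above 0.0028 m and contact force between the fingers and switch_c_cap above 0.5 N and distance of switch_c_mid from where it was at the start of the episode below 0.008 m), for 0.04 s.
2. the sound switch stands in the carrier's nest (horizontal distance between switch_c and carrier_nest below 0.005 m and z of switch_c in the frame of carrier_nest below 0.002 m and angle between switch_c's own z axis and vertical below 0.06 rad), for 0.2 s.
At the end, for the whole second after the job is handed in: The sound switch stands upright (within 0.06 rad) on the floor of the carrier's nest, centred within 5 mm and seated within 2 mm of the floor, released and at rest; the three soft switches stand upright in their nests within 8 mm of where they stood (all of step 2 and linear speed of switch_c below 0.02 m/s and distance of each of switch_a_mid, switch_b_mid, switch_d_mid from where it was at the start of the episode below 0.008 m and angle between each of switch_a, switch_b, switch_d's own z axis and vertical below 0.06 rad); the robot touches nothing.
It fails at once if a button is pressed harder than 18 N (contact force between anything else and switch_a_cap above 18 N or contact force between anything else and switch_b_cap above 18 N or contact force between anything else and switch_c_cap above 18 N or contact force between anything else and switch_d_cap above 18 N).
It fails at once if a switch that stays soft is taken out of its nest or turned over (distance of any of switch_a_mid, switch_b_mid, switch_d_mid from where it was at the start of the episode above 0.02 m).
It fails at once if the tape measure, spanner or tape roll is shifted by more than 20 mm (distance of any of tape_measure, spanner_17, tape_roll from where it was at the start of the episode above 0.02 m).
It also fails if it takes over 72 s, if anything falls off the work surface, if the arm or the gripper's body presses on something with over 40 N, if the wrist force passes 120 N, or if a joint passes its speed limit or range.

## Working session

There is one attempt and no reset: what is moved stays moved. The work goes in short steps, Python scripts to look and compute and a shell command to move; the robot and the scene stay as the last step left them, time stands still between calls to the robot, and variables do not carry over. Pictures are saved under pics/ and viewed, and the job is handed in when it is done.

```bash
ls; mkdir -p pics
python3 - <<'E'
from station import *
import cv2
s=read_state()
for k,v in s.items(): print(k,v)
print(tip_extent)
for n in ("scene","top"):
    p=camera_params(n); print(n,p)
    cv2.imwrite(f"pics/{n}0.png",capture(n)[:,:,::-1])
E
```

```text
pics
t 0.0
joint_pos [-1.32200898e+00  3.20238272e-01  1.56570066e+00  1.19567230e-05
  1.25734329e+00 -2.00023646e-02]
qvel [ 0.00060706  0.00051606 -0.0011459  -0.00050689 -0.00056185 -0.00203454]
joint_efforts [-1.52289402e-03 -4.12465060e+01 -2.31974548e+01  7.24281301e-02
  4.56435978e-02 -1.47277733e-04]
tcp_pos [ 0.15258545 -0.55389123  0.23014264]
eef_rot [-0.70066625 -0.09533827  0.70079463 -0.09415046]
contact_force [ 0.6494432  -0.44909541 -0.86155309]
wrist_torque [-0.01401478  0.03949826 -0.02811884]
grip_width 0.9972516127589999
0.017
scene {'K': array([[385.122238  ,   0.        , 278.02887512],
       [  0.        , 385.122238  , 205.6515092 ],
       [  0.        ,   0.        ,   1.        ]]), 'R': array([[-0.34131502,  0.93994288,  0.00338318],
       [ 0.77971323,  0.28513836, -0.55744362],
       [-0.52492983, -0.18762598, -0.8302079 ]]), 't': array([ 0.13711908, -0.33987376,  1.62595061])}
top {'K': array([[428.11552892,   0.        , 283.31357369],
       [  0.        , 428.11552892, 211.29888973],
       [  0.        ,   0.        ,   1.        ]]), 'R': array([[-0.00908799, -0.99991261, -0.00960137],
       [-0.98757217,  0.01048162, -0.15681629],
       [ 0.15690322,  0.0080569 , -0.98758112]]), 't': array([0.02484051, 0.48659964, 1.24134905])}
```

View pics/scene0.png

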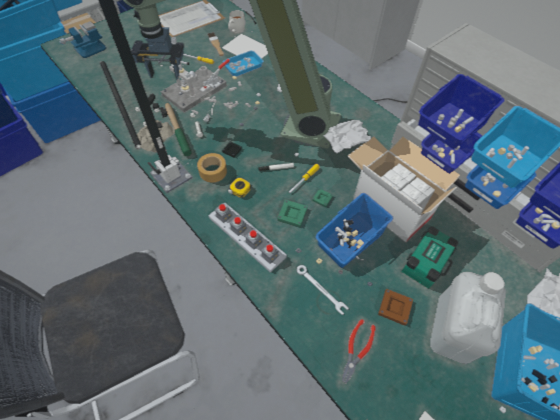

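View pics/top0.png

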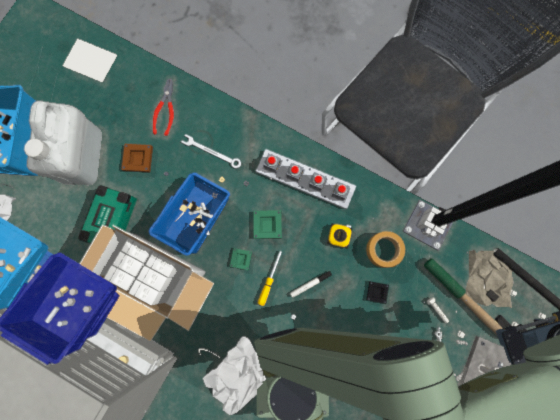

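The scene view shows the rack with four red caps (222,209)–(270,249) and the larger green carrier at (293,212). In the top view the caps run from (271,160) to (342,189). The carrier is at (266,224), with a smaller green look-alike at (239,258). The rod is at (435,220).

```bash
cat > h.py <<'E'
import numpy as np, cv2
from station import *
def ray(n,uv,z,p=None):
    p=p or camera_params(n); K,R,t=p["K"],p["R"],p["t"]
    d=R.T@np.linalg.inv(K)@np.array([uv[0],uv[1],1.]); c=-R.T@t
    return c+d*(z-c[2])/d[2]
def proj(n,X,p=None):
    p=p or camera_params(n); q=p["K"]@(p["R"]@np.asarray(X,float)+p["t"]); return q[:2]/q[2]
def red(im):
    h=cv2.cvtColor(im,cv2.COLOR_RGB2HSV)
    return (((h[...,0]<8)|(h[...,0]>172))&(h[...,1]>150)&(h[...,2]>90)).astype(np.uint8)
def green(im):
    h=cv2.cvtColor(im,cv2.COLOR_RGB2HSV)
    return ((h[...,0]>60)&(h[...,0]<80)&(h[...,1]>110)&(h[...,2]>60)).astype(np.uint8)
E
python3 - <<'E'
from h import *
for n in ("top","scene"):
    im=cv2.imread(f"pics/{n}0.png")[:,:,::-1].copy()
    nn,l,st,c=cv2.connectedComponentsWithStats(red(im))
    for i in range(1,nn):
        if 15<st[i,4]<300: print(n,"red",c[i].round(1),st[i,4],ray(n,c[i],.069).round(4))
    h=cv2.cvtColor(im,cv2.COLOR_RGB2HSV)
    for uv in ([(266,212),(107,212),(300,240)] if n=="top" else [(293,205)]): print(uv,h[uv[1],uv[0]])
    nn,l,st,c=cv2.connectedComponentsWithStats(green(im))
    for i in range(1,nn):
        if 100<st[i,4]:
            cn=max(cv2.findContours((l==i).astype(np.uint8),0,2)[0],key=cv2.contourArea)
            P=np.array([ray(n,q[0],.018)[:2] for q in cn],np.float32)
            print(n,"green",c[i].round(1),st[i,4],cv2.minAreaRect(P))
    cv2.imwrite(f"pics/{n}z.png",cv2.resize(im[140:280,200:480,::-1] if n=="top" else im[130:280,180:350,::-1],None,fx=2.8,fy=2.8,interpolation=2))
E
```

```text
top red [156.2 115.8] 128 [0.7794 0.4027 0.069 ]
top red [169.6 117.5] 126 [0.7735 0.3618 0.069 ]
top red [271.1 159.9] 39 [0.6373 0.0546 0.069 ]
top red [294.3 169.2] 38 [ 0.608  -0.0139  0.069 ]
top red [317.8 179. ] 41 [ 0.5774 -0.0827  0.069 ]
top red [341.3 188.4] 39 [ 0.5482 -0.1513  0.069 ]
(266, 212) [ 76 120 127]
(107, 212) [ 79  88 166]
(300, 240) [ 81  66 109]
top green [266.9 224.1] 699 ((0.45153605937957764, 0.07045939564704895), (0.08266111463308334, 0.08256440609693527), 2.009155511856079)
top green [240.5 258.9] 319 ((0.3475825786590576, 0.15020695328712463), (0.05580993369221687, 0.05495060607790947), 80.65029907226562)
top green [445.2 276.8] 362 ((0.28797024488449097, -0.4562951624393463), (0.13100320100784302, 0.025698859244585037), 43.051971435546875)
scene red [223.7  63.6] 21 [-0.169  -0.4694  0.069 ]
scene red [222.  207.3] 26 [ 0.5474 -0.1502  0.069 ]
scene red [237.  220.1] 28 [ 0.5768 -0.0818  0.069 ]
scene red [252.8 233.4] 28 [ 0.6059 -0.0134  0.069 ]
scene red [269.4 247.6] 30 [0.6361 0.0556 0.069 ]
scene red [353.3 337.1] 118 [0.8171 0.3731 0.069 ]
scene red [367.5 343.9] 124 [0.8215 0.4142 0.069 ]
(293, 205) [ 78 112 130]
scene green [293.1 212.7] 300 ((0.4514484405517578, 0.07172878086566925), (0.07969126105308533, 0.07971499860286713), 1.0219846963882446)
```

View pics/topz.png

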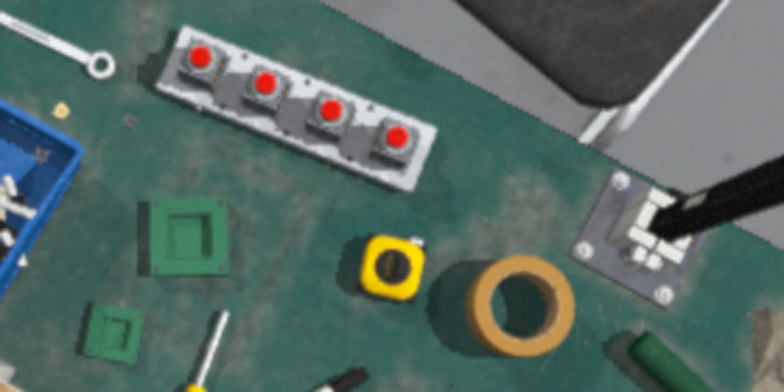

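```bash
cat >> h.py <<'E'
from scipy.spatial.transform import Rotation as Ro
def st():
    s=read_state(); R=Ro.from_quat(s["eef_rot"]).as_matrix(); return s,R
def loc(dX):  # world displacement -> tool cm
    s,R=st(); return (R.T@np.asarray(dX)*100).round(2)
E
python3 - <<'E'
from h import *
s,R=st(); print(R.round(3))
for n,uv in (("top",(430,222)),("scene",(168,172))): print(n,ray(n,uv,.01).round(3))
print(ray("top",(338,235),.016),ray("top",(385,249),.048),ray("top",(212,150),.01))
for n in("top","scene"):
    p=camera_params(n);print(-p["R"].T@p["t"])
p=camera_params("wrist"); print("wristcam in tool",R.T@(-p["R"].T@p["t"]-s["tcp_pos"]), (R.T@p["R"].T).round(3))
b=ray("top",(430,222),.01)
for z in(0,.2,.4,.6): print(z,proj("top",[b[0],b[1],z]),proj("scene",[b[0],b[1],z]))
y=np.array([.6373-.5482,.0546+.1513]);print(np.degrees(np.arctan2(-y[0],y[1])))
E
```

```text
[[-0.     0.266 -0.964]
 [ 0.002 -0.964 -0.266]
 [-1.    -0.002  0.   ]]
top [ 0.454 -0.425  0.01 ]
scene [ 0.437 -0.434  0.01 ]
[ 0.41635654 -0.14385474  0.016     ] [ 0.370719   -0.27588852  0.048     ] [0.68818616 0.24195604 0.01      ]
[0.28600635 0.00973656 1.30247814]
[1.16531485 0.27309751 1.15995269]
wristcam in tool [-1.53349301e-01  2.37989831e-05 -7.37104770e-02] [[-0.    -0.26   0.965]
 [ 1.     0.001  0.001]
 [-0.001  0.965  0.26 ]]
0 [428.92481965 222.43210077] [168.63251016 177.5309953 ]
0.2 [454.05826114 212.33130279] [154.87507077 140.95006458]
0.4 [490.05335458 197.86535042] [137.09364683  93.66938838]
0.6 [545.89181233 175.42461218] [113.22031559  30.1903752 ]
-23.3997922366871
```

```bash
python3 -m crank '[[[0,-4.8,0,0,0,0],[0,-4.8,0,0,0,0],[0,-4.8,0,0,0,0],[0,-4.8,0,0,0,0],[0,-2.87,-5.25,0,0,0],[0,-2.87,-5.25,0,0,0],[0,-2.87,-5.25,0,0,0],[0,-2.87,-5.25,0,0,0],[0,-2.87,-5.25,0,0,0],[0,-2.87,-5.25,0,0,0]]]' 1
python3 -m crank '[[[0,0,0,-0.149,0,0],[0,0,0,-0.149,0,0],[0,0,0,-0.149,0,0],[0,0,0,-0.149,0,0],[0,0,0,-0.149,0,0],[0,0,0,-0.149,0,0],[0,0,0,0,0,0]]]'
python3 - <<'E'
from h import *
s,R=st(); print(s["t"],s["joint_pos"].round(3),s["tcp_pos"],s["grip_width"],s["contact_force"]);print(R.round(4))
cv2.imwrite("pics/w1.png",capture("wrist")[:,:,::-1])
c=[(.5478,-.1508),(.5771,-.0823),(.607,-.0137),(.6367,.0551)]
for p in c+[(.4515,.071)]: print(p,loc([p[0]-s["tcp_pos"][0],p[1]-s["tcp_pos"][1],.15-s["tcp_pos"][2]]))
E
```

```text
t: 1.35
tcp_pos: [0.3607, -0.1179, 0.231]
eef_rot: [0.701, 0.095, -0.701, 0.095]
contact_force: [0.4, -1.7, 0.3]
grip_width: 0.007
t: 2.22
tcp_pos: [0.3594, -0.1195, 0.2307]
eef_rot: [-0.591, -0.388, 0.591, -0.388]
contact_force: [-0.0, -0.0, -0.2]
grip_width: 0.007
2.225 [-0.351  0.005  1.958 -0.     1.179  0.059] [ 0.35941743 -0.11948648  0.23068091] 0.007493259711510756 [-0.02963004 -0.04215976 -0.19276296]
[[-6.000e-04  9.172e-01 -3.984e-01]
 [ 2.000e-04 -3.984e-01 -9.172e-01]
 [-1.000e+00 -6.000e-04  1.000e-04]]
(0.5478, -0.1508) [ 8.06 18.53 -4.65]
(0.5771, -0.0823) [  8.06  18.48 -12.1 ]
(0.607, -0.0137) [  8.06  18.48 -19.58]
(0.6367, 0.0551) [  8.06  18.46 -27.07]
(0.4515, 0.071) [  8.07   0.85 -21.14]
```

View pics/w1.png

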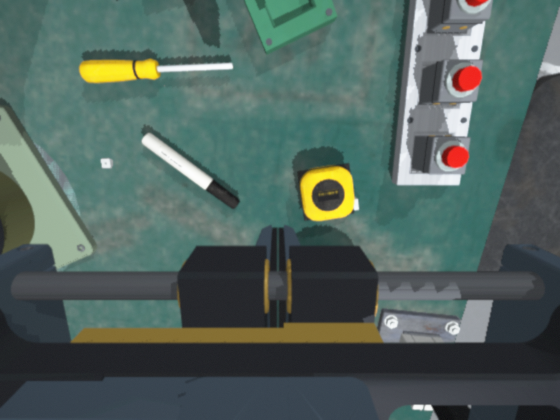

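The wrist view shows the rack vertical on the right with caps at (455,157) and (467,78), so the tool is aligned with the rack. The tape measure is at (327,193) and stays clear of the path.

```bash
python3 -m crank '[[[0,4.63,-1.16,0,0,0],[0,4.63,-1.16,0,0,0],[0,4.63,-1.16,0,0,0],[0,4.64,-1.17,0,0,0],[5,0,0,0,0,0],[5,0,0,0,0,0],[0,0,0,0,0,0],[0,0,0,0,0,0]]]'
python3 - <<'E'
from h import *
s,R=st(); print(s["t"],s["tcp_pos"],s["contact_force"]);print(R.round(4))
for n in("wrist","scene"):
    cv2.imwrite(f"pics/b4{n}.png",capture(n)[:,:,::-1])
E
```

```text
t: 3.28
tcp_pos: [0.5494, -0.1508, 0.1326]
eef_rot: [0.592, 0.387, -0.59, 0.389]
contact_force: [0.7, 0.6, 1.5]
grip_width: 0.002
3.275 [ 0.54936754 -0.15078633  0.13259856] [0.67758047 0.63119339 1.50565516]
[[ 2.600e-03  9.175e-01 -3.976e-01]
 [-8.000e-04 -3.976e-01 -9.175e-01]
 [-1.000e+00  2.700e-03 -3.000e-04]]
```

View pics/b4wrist.png

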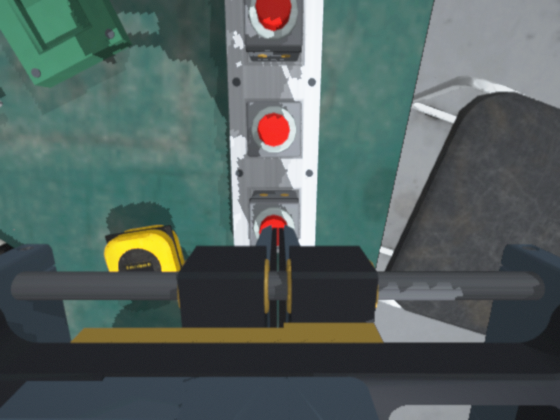

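Run:
```python
from h import *
im=cv2.imread("pics/b4wrist.png")[:,:,::-1].copy()
nn,l,s,c=cv2.connectedComponentsWithStats(red(im))
for i in range(1,nn):
    if s[i,4]>200:
        # cap top: 
        print(c[i],s[i],ray("wrist",c[i],.069))
g=green(im);nn,l,s,c=cv2.connectedComponentsWithStats(g)
for i in range(1,nn):
    if s[i,4]>500: print("g",c[i],s[i])
```

```text
[273.08751459  12.67444574] [256   0  35  31 857] [ 0.60469443 -0.01854131  0.069     ]
[272.95454545 129.16792929] [258 113  31  33 792] [ 0.5760836  -0.08390085  0.069     ]
[273.30175439 223.99298246] [260 215  26  30 285] [ 0.54867754 -0.14736398  0.069     ]
g [58.7517601  34.56558018] [   0    0  131   87 7670]
```

Alignment over nest 4 is good: its cap is centred under the fingertips at (273,224). I'll descend to just above it.

```bash
python3 -m crank '[[[1,0,0,0,0,0],[1,0,0,0,0,0],[1,0,0,0,0,0],[0.8,0,0,0,0,0],[0,0,0,0,0,0],[0,0,0,0,0,0],[0,0,0,0,0,0]]]'
python3 -m crank '[[[0.1,0,0,0,0,0],[0,0,0,0,0,0]]]'
python3 -m crank '[[[0.1,0,0,0,0,0],[0,0,0,0,0,0]]]'
python3 -m crank '[[[0.1,0,0,0,0,0],[0,0,0,0,0,0]]]'
```

```text
t: 4.25
tcp_pos: [0.5485, -0.1505, 0.0933]
eef_rot: [0.591, 0.388, -0.591, 0.389]
contact_force: [0.1, 0.1, 0.5]
grip_width: 0.006
t: 4.5
tcp_pos: [0.5482, -0.1504, 0.092]
eef_rot: [0.591, 0.388, -0.591, 0.388]
contact_force: [0.8, 0.3, -0.6]
grip_width: 0.007
t: 4.75
tcp_pos: [0.5481, -0.1504, 0.0909]
eef_rot: [-0.591, -0.388, 0.591, -0.388]
contact_force: [0.6, -0.1, -0.4]
grip_width: 0.009
t: 5.0
tcp_pos: [0.5481, -0.1504, 0.0898]
eef_rot: [-0.591, -0.388, 0.591, -0.388]
contact_force: [-0.6, 0.4, -0.5]
grip_width: 0.004
```

```bash
for i in 1; do :; done
python3 -m crank '[[[0.1,0,0,0,0,0],[0,0,0,0,0,0]]]' | grep -E 'tcp|force'
python3 -m crank '[[[0.1,0,0,0,0,0],[0,0,0,0,0,0]]]'| grep -E 'tcp|force'
python3 -m crank '[[[0.07,0,0,0,0,0],[0,0,0,0,0,0]]]'| grep -E 'tcp|force'
python3 -m crank '[[[0.07,0,0,0,0,0],[0,0,0,0,0,0]]]'| grep -E 'tcp|force'
```

```text
tcp_pos: [0.5483, -0.1505, 0.089]
contact_force: [0.5, -0.0, 0.8]
tcp_pos: [0.5483, -0.1505, 0.0881]
contact_force: [-0.1, -0.2, 0.6]
tcp_pos: [0.5483, -0.1505, 0.0874]
contact_force: [-0.6, 0.3, 2.9]
tcp_pos: [0.5483, -0.1505, 0.0866]
contact_force: [-1.1, -0.2, 3.7]
```

```bash
python3 -m crank '[[[0.06,0,0,0,0,0],[0,0,0,0,0,0]]]' | grep -E 'tcp|force'
python3 -m crank '[[[0.06,0,0,0,0,0],[0,0,0,0,0,0]]]'| grep -E 'tcp|force'
python3 -m crank '[[[0.06,0,0,0,0,0],[0,0,0,0,0,0]]]'| grep -E 'tcp|force'
python3 - <<'E'
from h import *
print(read_state()["contact_force"],read_state()["tcp_pos"])
E
```

```text
tcp_pos: [0.5483, -0.1505, 0.0861]
contact_force: [-0.5, 1.0, 4.6]
tcp_pos: [0.5483, -0.1505, 0.0855]
contact_force: [-0.8, 0.5, 4.3]
tcp_pos: [0.5483, -0.1505, 0.0848]
contact_force: [0.0, 0.2, 4.7]
[0.00879879 0.2370279  4.65440558] [ 0.54829869 -0.15047218  0.08482065]
```

```bash
python3 -m crank '[[[0.06,0,0,0,0,0],[0,0,0,0,0,0]]]' | grep -E 'tcp|force'
python3 -m crank '[[[0.05,0,0,0,0,0],[0,0,0,0,0,0]]]'| grep -E 'tcp|force'
python3 -m crank '[[[-1,0,0,0,0,0],[-1,0,0,0,0,0],[0,0,-3.7,0,0,0],[0,0,-3.8,0,0,0],[0,0,0,0,0,0],[0,0,0,0,0,0]]]'
python3 -m crank '[[[1,0,0,0,0,0],[0.4,0,0,0,0,0],[0,0,0,0,0,0],[0,0,0,0,0,0]]]'
python3 - <<'E'
from h import *
s,R=st(); print(s["tcp_pos"],loc([.5768-s["tcp_pos"][0],-.0821-s["tcp_pos"][1],0]))
E
```

```text
tcp_pos: [0.5483, -0.1505, 0.0843]
contact_force: [-1.1, -0.7, 5.3]
tcp_pos: [0.5483, -0.1505, 0.0839]
contact_force: [0.0, 1.1, 5.4]
t: 8.0
tcp_pos: [0.5775, -0.0818, 0.1036]
eef_rot: [-0.591, -0.389, 0.591, -0.388]
contact_force: [-0.2, -0.8, -0.9]
grip_width: 0.008
t: 8.5
tcp_pos: [0.578, -0.0818, 0.0897]
eef_rot: [0.591, 0.388, -0.591, 0.388]
contact_force: [-0.1, 0.5, -0.2]
grip_width: 0.006
[ 0.57801074 -0.08181935  0.08965679] [-0.   -0.1   0.07]
```

Nest 4's force rose evenly, so it is soft. Nest 3 next.

```bash
python3 -m crank '[[[0.1,0,0,0,0,0],[0,0,0,0,0,0]]]' | grep -E 'tcp|force'
python3 -m crank '[[[0.06,0,0,0,0,0],[0,0,0,0,0,0]]]' | grep -E 'tcp|force'
python3 -m crank '[[[0.06,0,0,0,0,0],[0,0,0,0,0,0]]]' | grep -E 'tcp|force'
python3 -m crank '[[[0.06,0,0,0,0,0],[0,0,0,0,0,0]]]' | grep -E 'tcp|force'
python3 -m crank '[[[0.06,0,0,0,0,0],[0,0,0,0,0,0]]]' | grep -E 'tcp|force'
python3 -m crank '[[[0.06,0,0,0,0,0],[0,0,0,0,0,0]]]' | grep -E 'tcp|force'
```

```text
tcp_pos: [0.5782, -0.0817, 0.0888]
contact_force: [0.7, -0.1, 1.1]
tcp_pos: [0.5782, -0.0817, 0.0882]
contact_force: [0.3, -1.4, 0.7]
tcp_pos: [0.5782, -0.0817, 0.0875]
contact_force: [-0.1, -1.2, 1.1]
tcp_pos: [0.5782, -0.0816, 0.0869]
contact_force: [0.7, -1.4, 1.8]
tcp_pos: [0.5781, -0.0816, 0.0863]
contact_force: [0.7, -1.0, 2.2]
tcp_pos: [0.5781, -0.0816, 0.0857]
contact_force: [0.9, -1.0, 3.3]
```

```bash
python3 -m crank '[[[0.08,0,0,0,0,0],[0,0,0,0,0,0]]]' | grep -E 'tcp|force'
python3 -m crank '[[[-1,0,0,0,0,0],[-1,0,0,0,0,0],[0,-0.05,-3.7,0,0,0],[0,-0.05,-3.75,0,0,0],[0,0,0,0,0,0],[0,0,0,0,0,0]]]'|grep -E 'tcp|force'
python3 -m crank '[[[1,0,0,0,0,0],[0.6,0,0,0,0,0],[0,0,0,0,0,0],[0,0,0,0,0,0]]]'
python3 - <<'E'
from h import *
s,R=st(); print(s["tcp_pos"],loc([.6065-s["tcp_pos"][0],-.0137-s["tcp_pos"][1],0]))
E
```

```text
tcp_pos: [0.5781, -0.0816, 0.0849]
contact_force: [1.3, -1.4, 2.4]
tcp_pos: [0.6061, -0.013, 0.105]
contact_force: [0.9, -0.0, 0.0]
t: 11.5
tcp_pos: [0.6064, -0.0131, 0.0888]
eef_rot: [-0.591, -0.388, 0.591, -0.388]
contact_force: [-0.5, -0.1, 1.7]
grip_width: 0.003
[ 0.60642366 -0.01313521  0.08883021] [0.   0.03 0.05]
```

```bash
python3 -m crank '[[[0.06,0,0,0,0,0],[0,0,0,0,0,0]]]' | grep -E 'tcp|force'
python3 -m crank '[[[0.06,0,0,0,0,0],[0,0,0,0,0,0]]]' | grep -E 'tcp|force'
python3 -m crank '[[[0.06,0,0,0,0,0],[0,0,0,0,0,0]]]' | grep -E 'tcp|force'
python3 -m crank '[[[0.06,0,0,0,0,0],[0,0,0,0,0,0]]]' | grep -E 'tcp|force'
python3 -m crank '[[[0.06,0,0,0,0,0],[0,0,0,0,0,0]]]' | grep -E 'tcp|force'
```

```text
tcp_pos: [0.6067, -0.0129, 0.0884]
contact_force: [-0.6, -0.5, 1.2]
tcp_pos: [0.6067, -0.0129, 0.0877]
contact_force: [-0.5, -0.9, 1.9]
tcp_pos: [0.6067, -0.0129, 0.0871]
contact_force: [-1.1, -0.1, 1.7]
tcp_pos: [0.6067, -0.0129, 0.0865]
contact_force: [0.5, -1.5, 2.6]
tcp_pos: [0.6067, -0.0129, 0.0859]
contact_force: [-0.5, -2.3, 2.3]
```

Nest 2 is soft too. Nest 1 next.

```bash
python3 -m crank '[[[0.08,0,0,0,0,0],[0,0,0,0,0,0]]]' | grep -E 'tcp|force'
python3 -m crank '[[[-1,0,0,0,0,0],[-1,0,0,0,0,0],[0,0,-3.7,0,0,0],[0,0,-3.7,0,0,0],[0,0,0,0,0,0],[0,0,0,0,0,0]]]'|grep -E 'tcp|force'
python3 -m crank '[[[1,0,0,0,0,0],[0.5,0,0,0,0,0],[0,0,0,0,0,0],[0,0,0,0,0,0]]]'
python3 -m crank '[[[0.06,0,0,0,0,0],[0,0,0,0,0,0]]]' | grep -E 'tcp|force'
python3 -m crank '[[[0.06,0,0,0,0,0],[0,0,0,0,0,0]]]' | grep -E 'tcp|force'
python3 -m crank '[[[0.06,0,0,0,0,0],[0,0,0,0,0,0]]]' | grep -E 'tcp|force'
python3 -m crank '[[[0.05,0,0,0,0,0],[0,0,0,0,0,0]]]' | grep -E 'tcp|force'
```

```text
tcp_pos: [0.6067, -0.0128, 0.0851]
contact_force: [-0.5, -1.6, 3.4]
tcp_pos: [0.6356, 0.0549, 0.1051]
contact_force: [0.4, 0.3, -0.1]
t: 14.25
tcp_pos: [0.636, 0.0549, 0.09]
eef_rot: [0.591, 0.388, -0.591, 0.388]
contact_force: [-0.1, 0.7, -0.3]
grip_width: 0.003
tcp_pos: [0.636, 0.0552, 0.0894]
contact_force: [0.9, -0.3, 0.0]
tcp_pos: [0.636, 0.0551, 0.0892]
contact_force: [-1.0, 0.5, 1.6]
tcp_pos: [0.636, 0.0552, 0.0887]
contact_force: [-1.8, 0.6, 5.0]
tcp_pos: [0.636, 0.0552, 0.0883]
contact_force: [-1.7, 0.5, 5.8]
```

```bash
python3 -m crank '[[[0.05,0,0,0,0,0],[0,0,0,0,0,0]]]' | grep -E 'tcp|force'
python3 -m crank '[[[0.05,0,0,0,0,0],[0,0,0,0,0,0]]]' | grep -E 'tcp|force'
python3 -m crank '[[[0.05,0,0,0,0,0],[0,0,0,0,0,0]]]' | grep -E 'tcp|force'
python3 -m crank '[[[0.05,0,0,0,0,0],[0,0,0,0,0,0]]]' | grep -E 'tcp|force'
python3 -m crank '[[[0.05,0,0,0,0,0],[0,0,0,0,0,0]]]' | grep -E 'tcp|force'
python3 -m crank '[[[0.05,0,0,0,0,0],[0,0,0,0,0,0]]]' | grep -E 'tcp|force'
```

```text
tcp_pos: [0.636, 0.0552, 0.0879]
contact_force: [-2.2, 0.3, 5.0]
tcp_pos: [0.636, 0.0552, 0.0874]
contact_force: [-1.1, 0.4, 6.9]
tcp_pos: [0.636, 0.0552, 0.0868]
contact_force: [-2.7, 0.2, 6.2]
tcp_pos: [0.636, 0.0552, 0.0861]
contact_force: [-2.1, 0.7, 4.9]
tcp_pos: [0.636, 0.0552, 0.0851]
contact_force: [-1.8, 0.2, 3.8]
tcp_pos: [0.636, 0.0551, 0.0845]
contact_force: [-0.8, 0.9, 3.6]
```

Nest 1's force peaked at about 6.9 N and then fell to 3.6 N, so this is the sound switch. Now retract, open, descend and grasp.

```bash
python3 -m crank '[[[-1,0,0,0,0,0],[-2.5,0,0,0,0,0],[0,0,0,0,0,0]]]' | grep -E 'tcp|force'
python3 -m crank '[[[0,0,0,0,0,0],[0,0,0,0,0,0],[0,0,0,0,0,0],[0,0,0,0,0,0],[0,0,0,0,0,0],[0,0,0,0,0,0]]]' -1
python3 - <<'E'
from h import *
s,R=st();print(R.round(4))
for n in("wrist","scene","top"):
    cv2.imwrite(f"pics/g1{n}.png",capture(n)[:,:,::-1])
im=cv2.imread("pics/g1wrist.png")[:,:,::-1].copy()
nn,l,q,c=cv2.connectedComponentsWithStats(red(im))
for i in range(1,nn):
    if q[i,4]>100: print(c[i],q[i],ray("wrist",c[i],.07))
E
```

```text
tcp_pos: [0.6373, 0.0551, 0.1216]
contact_force: [0.4, -1.0, -0.1]
t: 17.88
tcp_pos: [0.636, 0.0551, 0.1197]
eef_rot: [-0.591, -0.388, 0.591, -0.388]
contact_force: [-0.7, 1.2, 0.1]
grip_width: 0.635
[[ 0.000e+00  9.179e-01 -3.968e-01]
 [-1.000e-04 -3.968e-01 -9.179e-01]
 [-1.000e+00  1.000e-04  1.000e-04]]
[277.13899614 234.2020592 ] [263 218  30  33 777] [0.63614316 0.05501852 0.07      ]
[276.86474501 318.78492239] [264 308  27  20 451] [ 0.60866276 -0.0081558   0.07      ]
```

View pics/g1wrist.png

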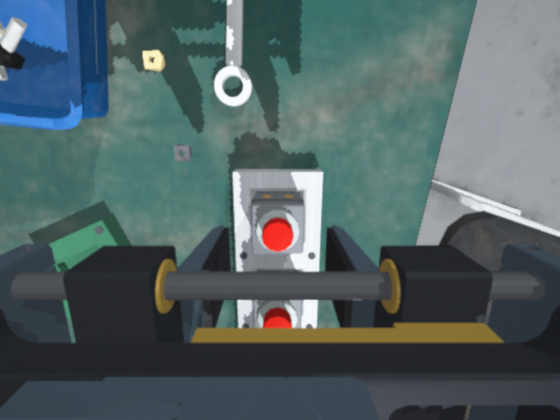

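The cap at (277,234) lies centred between the open fingers, so I'll descend and grip.

```bash
python3 -m crank '[[[0,0,0,0,0,0],[2,0,0,0,0,0],[2,0,0,0,0,0],[2,0,0,0,0,0],[1.3,0,0,0,0,0],[0.5,0,0,0,0,0],[0,0,0,0,0,0],[0,0,0,0,0,0]]]'
python3 -m crank '[[[0,0,0,0,0,0],[0,0,0,0,0,0],[0,0,0,0,0,0],[0,0,0,0,0,0],[0,0,0,0,0,0],[0,0,0,0,0,0],[0,0,0,0,0,0]]]' 1
```

```text
t: 19.02
tcp_pos: [0.6365, 0.0552, 0.0425]
eef_rot: [0.591, 0.388, -0.59, 0.389]
contact_force: [-0.3, 0.6, 0.1]
grip_width: 1.001
t: 19.9
tcp_pos: [0.6359, 0.0551, 0.0417]
eef_rot: [-0.591, -0.388, 0.591, -0.388]
contact_force: [0.4, -0.4, 0.7]
grip_width: 0.439
```

```bash
python3 -m crank '[[[-0.5,0,0,0,0,0],[-1,0,0,0,0,0],[-1.5,0,0,0,0,0],[-2.5,0,0,0,0,0],[-2.5,0,0,0,0,0],[-2,0,0,0,0,0],[0,0,0,0,0,0],[0,0,0,0,0,0]]]'
python3 - <<'E'
from h import *
s,R=st()
print(loc([.4515-s["tcp_pos"][0],.071-s["tcp_pos"][1],0]))
for n in("wrist","top","scene"):
    cv2.imwrite(f"pics/l1{n}.png",capture(n)[:,:,::-1])
E
```

```text
t: 20.9
tcp_pos: [0.6354, 0.0551, 0.1413]
eef_rot: [-0.591, -0.388, 0.591, -0.388]
contact_force: [-0.6, 0.0, -2.7]
grip_width: 0.434
[  0.02 -17.52   5.84]
```

View pics/l1wrist.png

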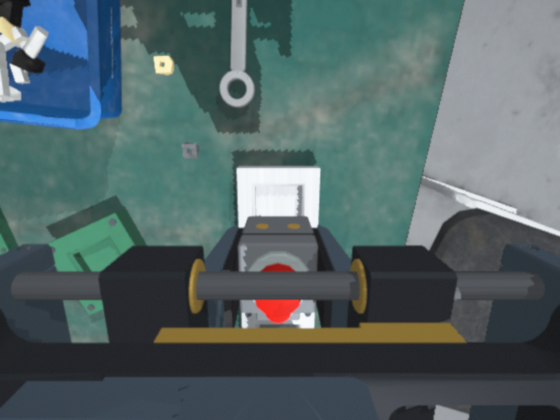

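View pics/l1scene.png

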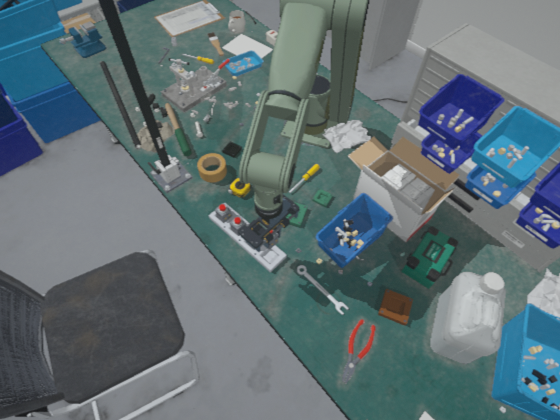

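The switch is held upright and nest 1 is empty at (278,195). I'll move to a viewing point just short of the carrier, turned to its heading.

```bash
python3 -m crank '[[[0,-2.41,2.79,0,0,0],[0,-3.41,3.79,0,0,0],[0,-3.41,3.79,0,0,0],[0,-3.41,3.79,0,0,0],[0,-1,1,0,0,0],[0,0,0,-0.145,0,0],[0,0,0,-0.145,0,0],[0,0,0,-0.145,0,0],[0,0,0,0,0,0],[0,0,0,0,0,0]]]'
python3 - <<'E'
from h import *
s,R=st();print(s["tcp_pos"],R.round(4))
im=capture("wrist");cv2.imwrite("pics/c1.png",im[:,:,::-1])
nn,l,q,c=cv2.connectedComponentsWithStats(green(im))
for i in range(1,nn):
    if q[i,4]>1000:
        cn=max(cv2.findContours((l==i).astype(np.uint8),0,2)[0],key=cv2.contourArea)
        P=np.array([ray("wrist",q[0],.018)[:2] for q in cn],np.float32)
        print(c[i],q[i],cv2.minAreaRect(P))
E
```

```text
t: 22.3
tcp_pos: [0.451, -0.0298, 0.1416]
eef_rot: [0.494, 0.506, -0.494, 0.506]
contact_force: [-0.7, -0.4, -3.4]
grip_width: 0.435
[ 0.45104234 -0.02978558  0.14162122] [[ 2.000e-04  9.997e-01  2.510e-02]
 [ 0.000e+00  2.510e-02 -9.997e-01]
 [-1.000e+00  2.000e-04 -0.000e+00]]
[155.72288531  13.6699533 ] [ 116    0   75   36 1927] ((0.34670525789260864, 0.1307058036327362), (0.025711853057146072, 0.057699237018823624), 80.66407012939453)
[278.55609336  93.64257287] [ 230   42  100  104 9297] ((0.4501092731952667, 0.06910191476345062), (0.0829298198223114, 0.08278417587280273), 0.9161458015441895)
```

View pics/c1.png

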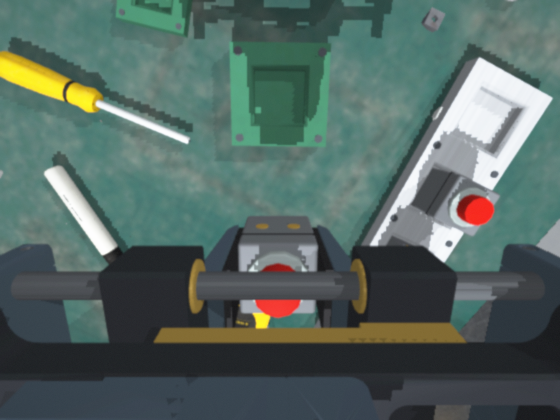

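The carrier is dead ahead, with its plate at (279,94) and its nest at about (279,95). The wrist, top and scene views agree within about 2 mm, giving a centre of about (0.4512, 0.0710) and a yaw of about 1.3°. I'll move above it.

```bash
python3 -m crank '[[[0,0.07,-2.5,0,0,0],[0,0.1,-4.5,0,0,0],[0,0.1,-3.08,0,0,0],[0,0,0,0,0,0],[2,0,0,0,0,0],[3,0,0,0,0,0],[2.5,0,0,0,0,0],[0.3,0,0,0,0,0],[0,0,0,0,0,0],[0,0,0,0,0,0]]]'
python3 - <<'E'
from h import *
s,R=st();print(s["tcp_pos"],R.round(4))
for n in("wrist","top","scene"):
    im=capture(n)
    if n!="wrist":
        u,v=proj(n,s["tcp_pos"]).astype(int); im=cv2.resize(im[v-60:v+60,u-80:u+80],None,fx=5,fy=5,interpolation=2)
    cv2.imwrite(f"pics/d1{n}.png",im[:,:,::-1])
E
```

```text
t: 23.6
tcp_pos: [0.4516, 0.0709, 0.0648]
eef_rot: [0.494, 0.506, -0.493, 0.507]
contact_force: [0.2, 0.7, -2.6]
grip_width: 0.435
[0.45155584 0.07085402 0.06476102] [[ 2.400e-03  9.996e-01  2.670e-02]
 [ 2.000e-04  2.670e-02 -9.996e-01]
 [-1.000e+00  2.400e-03 -1.000e-04]]
```

View pics/d1wrist.png

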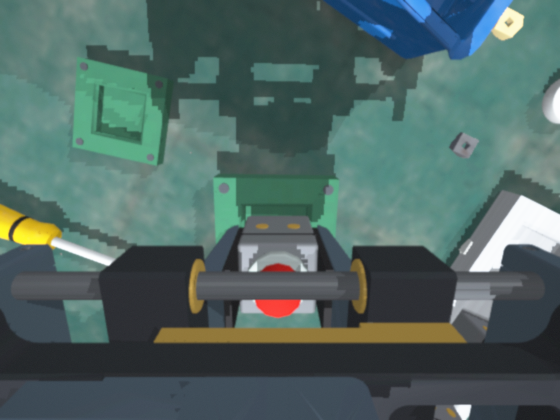

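View pics/d1scene.png

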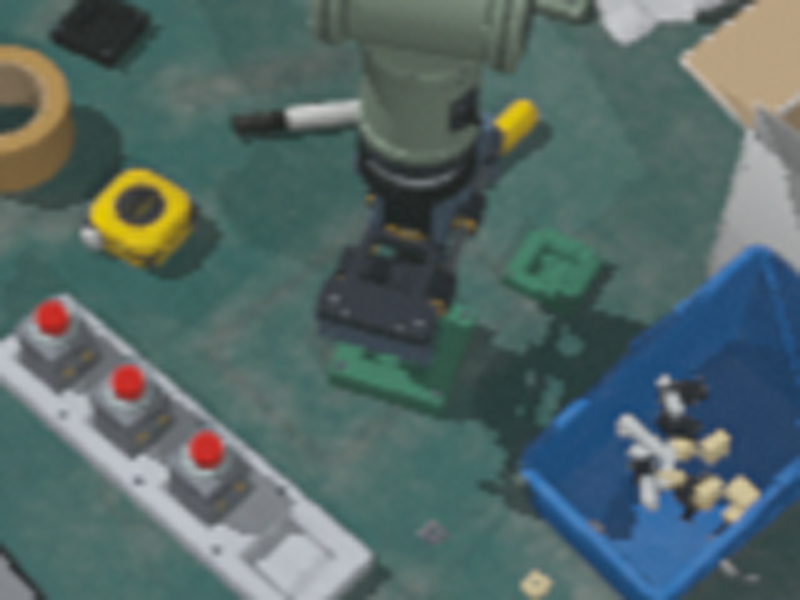

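In the wrist view the carrier's far edge is at row 178 and its sides at columns 214 and 338, with the switch at columns 240–317. I'll check the offset numerically.

Run:
```python
from h import *
s,R=st();print(s["tcp_pos"])
im=cv2.imread("pics/d1wrist.png")[:,:,::-1].copy()
g=green(im)
for r in (190,200,205):
    x=np.where(g[r,190:360])[0]+190; a,b=ray("wrist",(x.min()-.5,r),.018),ray("wrist",(x.max()+.5,r),.018); print(r,x.min(),x.max(),(a+b)/2,b-a)
for c in (240,276,310):
    y=np.where(g[165:215,c])[0]+165; print(c,y.min(),ray("wrist",(c,y.min()-.5),.018))
# switch housing top front edge and ring, z of top = tcp+ (.056-.0417)
zt=s["tcp_pos"][2]+.0143
print("housing l/r", ray("wrist",(240,235),zt),ray("wrist",(317,235),zt))
for r,z in ((215,zt),(235,zt)): print(r,ray("wrist",(278,r),z))
cv2.imwrite("pics/d1c.png",cv2.resize(im[170:330,200:360,::-1],None,fx=3.7,fy=3.7,interpolation=2))
```

```text
[0.4510907  0.07092491 0.06445809]
190 214 337 [0.44940125 0.10336348 0.018     ] [0.08313732 0.0022855  0.        ]
200 215 336 [0.44958209 0.0964713  0.018     ] [0.0825195  0.00226268 0.        ]
205 215 335 [0.44933402 0.09297001 0.018     ] [0.08220591 0.00225114 0.        ]
240 176 [0.4256294  0.11249652 0.018     ]
276 177 [0.44947534 0.11248724 0.018     ]
310 179 [0.4720847 0.1117727 0.018    ]
housing l/r [0.4326444  0.09309797 0.07875809] [0.47004816 0.09411394 0.07875809]
215 [0.45081055 0.10371951 0.07875809]
235 [0.45109824 0.09359922 0.07875809]
```

View pics/d1c.png

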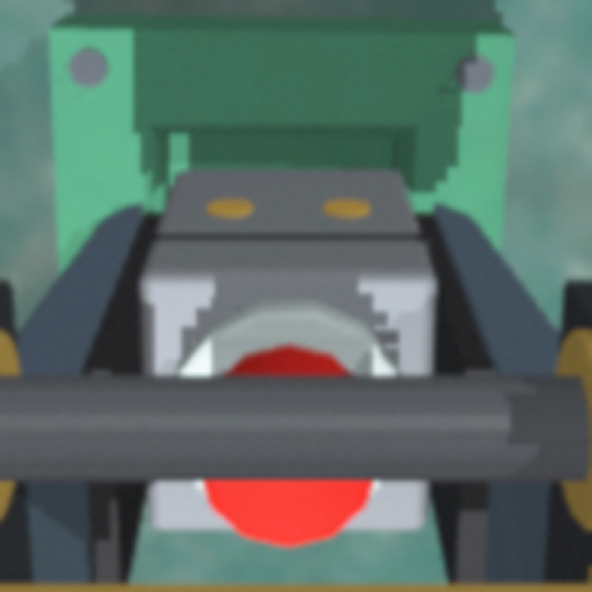

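```bash
python3 -m crank '[[[0.3,-0.08,0,0,0,0],[0.3,0,0,0,0,0],[0,0,0,0,0,0],[0,0,0,0,0,0]]]'
python3 -m crank '[[[0.25,0,0,0,0,0],[0.25,0,0,0,0,0],[0,0,0,0,0,0],[0,0,0,0,0,0]]]'|grep -E 'tcp|force'
python3 -m crank '[[[0.2,0,0,0,0,0],[0.1,0,0,0,0,0],[0,0,0,0,0,0],[0,0,0,0,0,0]]]'|grep -E 'tcp|force'
```

```text
t: 24.25
tcp_pos: [0.4498, 0.0709, 0.0577]
eef_rot: [0.493, 0.507, -0.493, 0.507]
contact_force: [-0.3, -1.0, -2.4]
grip_width: 0.438
tcp_pos: [0.4498, 0.0709, 0.0527]
contact_force: [-1.0, -0.4, -2.3]
tcp_pos: [0.4498, 0.0709, 0.0497]
contact_force: [-0.5, -0.3, -2.5]
```

```bash
python3 -m crank '[[[0.2,0,0,0,0,0],[0.1,0,0,0,0,0],[0,0,0,0,0,0],[0,0,0,0,0,0]]]'|grep -E 'tcp|force'
python3 -m crank '[[[0.2,0,0,0,0,0],[0.05,0,0,0,0,0],[0,0,0,0,0,0],[0,0,0,0,0,0]]]'|grep -E 'tcp|force'
```

```text
tcp_pos: [0.4498, 0.0709, 0.0467]
contact_force: [-0.0, 0.5, -1.9]
tcp_pos: [0.4498, 0.0709, 0.0442]
contact_force: [0.4, -0.4, -2.5]
```

```bash
python3 -m crank '[[[0.15,0,0,0,0,0],[0,0,0,0,0,0],[0,0,0,0,0,0]]]'|grep -E 'tcp|force'
python3 -m crank '[[[0.06,0,0,0,0,0],[0,0,0,0,0,0],[0,0,0,0,0,0]]]'|grep -E 'tcp|force'
python3 -m crank '[[[0.05,0,0,0,0,0],[0,0,0,0,0,0],[0,0,0,0,0,0]]]'|grep -E 'tcp|force'
```

```text
tcp_pos: [0.4498, 0.0709, 0.0427]
contact_force: [-0.2, -0.4, -3.0]
tcp_pos: [0.4498, 0.0709, 0.0421]
contact_force: [0.4, 0.0, -2.5]
tcp_pos: [0.4499, 0.0709, 0.0417]
contact_force: [0.1, -0.7, -1.5]
```

```bash
python3 -m crank '[[[0.06,0,0,0,0,0],[0,0,0,0,0,0],[0,0,0,0,0,0]]]'|grep -E 'tcp|force'
python3 -m crank '[[[0,0,0,0,0,0],[0,0,0,0,0,0],[0,0,0,0,0,0],[0,0,0,0,0,0],[0,0,0,0,0,0],[0,0,0,0,0,0],[0,0,0,0,0,0],[0,0,0,0,0,0]]]' -1
python3 - <<'E'
from h import *
cv2.imwrite("pics/r1.png",capture("wrist")[:,:,::-1])
E
```

```text
tcp_pos: [0.4499, 0.0709, 0.0417]
contact_force: [-1.1, 0.0, 5.1]
t: 28.75
tcp_pos: [0.4498, 0.0709, 0.041]
eef_rot: [0.493, 0.507, -0.493, 0.507]
contact_force: [-1.1, -0.7, 0.4]
grip_width: 0.998
```

View pics/r1.png

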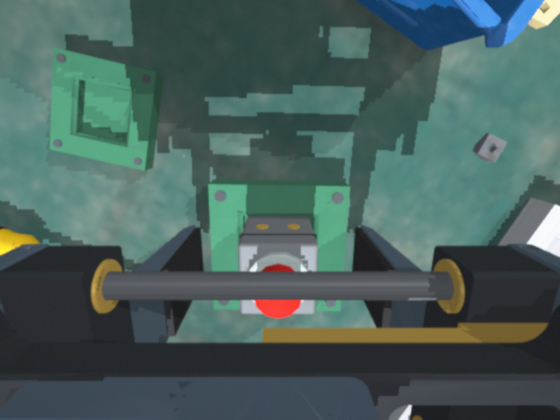

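The switch is released and sits in the carrier at (279,275), and floor contact came at the same TCP height as in the rack. I'll retreat and verify.

```bash
python3 -m crank '[[[-1,0,0,0,0,0],[-2.5,0,0,0,0,0],[-4,0,0,0,0,0],[-4,0,0,0,0,0],[0,0,4,0,0,0],[0,0,5,0,0,0],[0,0,3,0,0,0],[0,0,0,0,0,0],[0,0,0,0,0,0]]]'
python3 - <<'E'
from h import *
s,R=st()
for n in ("wrist","top","scene"):
    im=capture(n); cv2.imwrite(f"pics/f_{n}.png",im[:,:,::-1])
    nn,l,q,c=cv2.connectedComponentsWithStats(red(im))
    for i in range(1,nn):
        if q[i,4]>18: print(n,"red",c[i].round(1),q[i,4],ray(n,c[i],.069).round(4))
    nn,l,q,c=cv2.connectedComponentsWithStats(green(im))
    for i in range(1,nn):
        if q[i,4]>150:
            cn=max(cv2.findContours((l==i).astype(np.uint8),0,2)[0],key=cv2.contourArea)
            P=np.array([ray(n,q[0],.018)[:2] for q in cn],np.float32); print(n,c[i].round(1),cv2.minAreaRect(P))
E
```

```text
t: 29.92
tcp_pos: [0.453, -0.0486, 0.1563]
eef_rot: [0.493, 0.507, -0.493, 0.507]
contact_force: [-0.9, 0.1, -0.8]
grip_width: 1.002
wrist red [277.4  63.6] 793 [0.45   0.0694 0.069 ]
wrist red [465.9 182.8] 757 [ 0.6038 -0.014   0.069 ]
wrist red [419.2 257.9] 459 [ 0.5761 -0.0801  0.069 ]
wrist red [368.2 322.2] 136 [ 0.5391 -0.1449  0.069 ]
wrist [163.2   5.6] ((0.3471313416957855, 0.11852496862411499), (0.0545332245528698, 0.012623518705368042), 1.6476637125015259)
wrist [277.7  74.8] ((0.450113445520401, 0.06939075887203217), (0.08312588185071945, 0.08325030654668808), 0.9080747961997986)
top red [156.2 115.8] 129 [0.7794 0.4026 0.069 ]
top red [169.6 117.7] 128 [0.7729 0.3619 0.069 ]
top red [265.8 221.7] 37 [0.4519 0.0709 0.069 ]
top [266.9 224.6] ((0.4522489905357361, 0.07003039866685867), (0.08357404917478561, 0.08231385797262192), 2.614665985107422)
top [240.5 259. ] ((0.3473438024520874, 0.15007053315639496), (0.056980062276124954, 0.05460791289806366), 79.19357299804688)
top [445.5 277. ] ((0.2877553105354309, -0.45757362246513367), (0.132866770029068, 0.025355370715260506), 44.23707962036133)
scene red [223.5  63.7] 20 [-0.1678 -0.4699  0.069 ]
scene red [292.8 204.1] 24 [0.4522 0.072  0.069 ]
scene red [222.  207.3] 26 [ 0.5474 -0.1502  0.069 ]
scene red [237.  220.1] 28 [ 0.5768 -0.0818  0.069 ]
scene red [252.8 233.4] 28 [ 0.6059 -0.0134  0.069 ]
scene red [353.3 337.1] 118 [0.8171 0.3731 0.069 ]
scene red [367.5 343.9] 124 [0.8215 0.4142 0.069 ]
```

View pics/f_wrist.png

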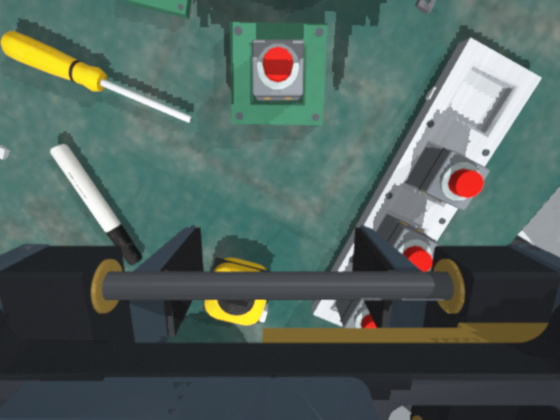

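View pics/f_scene.png

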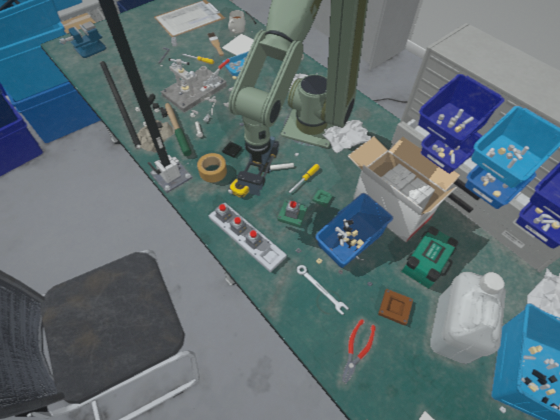

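The switch stands centred and upright in the carrier, with its cap at (277,64) in the wrist view and (293,204) in the scene view. In the scene view the three soft switches' caps are at exactly the same pixels as at the start.

```bash
python3 -m crank '[[[0,0,0,0,0,0],[0,0,0,0,0,0]]]'; python3 -c "
from station import *
print(finish_job())"
```

```text
t: 30.32
tcp_pos: [0.4531, -0.0486, 0.156]
eef_rot: [0.493, 0.507, -0.493, 0.507]
contact_force: [-1.1, -0.2, -0.4]
grip_width: 0.999
the job is handed in; nothing more can be done
None
```

I found the sound switch in nest 1, moved it to the green carrier's nest, released it and handed the job in at about 30 s; the hand-in reports no verdict.

- **Finding it:** I pressed the buttons in the order 4, 3, 2, 1. Nests 4, 3 and 2 showed no breakover, reaching at most 5.4 N with roughly 1 N of sensor noise. In nest 1 the force peaked at about 6.9 N and then fell to 3.6 N. No press read more than 7 N.
- **Seating:** the switch touched the carrier floor at the same tool height (0.0417 m) at which I had gripped it in the rack. I pressed it down with a light push of about 5 N before letting go.
- **Last checks:** in all three views the cap of the placed switch lies within about 1 mm of the carrier's centre, or within each view's calibration error. The views themselves differ by up to 2.6 mm on the absolute position. In the scene view the three soft switches' caps are at the same pixels as at the start.
- **Bystanders:** I compared the tape measure, spanner and tape roll only by eye in the last scene picture, where they look unmoved.
- **Robot:** at the end it was clear of everything, with contact force at noise level.

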